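# File a paint jar in a packed rack

### The arm

A 7-joint arm with a two-finger parallel gripper is mounted at the origin on the work surface; the furniture and walls round the work are solid. World frame = base frame: x ahead of the robot, y to its left, z up, the work surface at z = 0. Lengths are in m, angles in rad, forces in N, time in s.
With the tool pointing down it reaches from about 0.4 to 0.9 m from the base axis. Payload 5.6 kg.
Tool frame: the origin (TCP) lies on the mounting face of the last link; the fingertips stand 190 mm ahead of it and the grasp point (between the pads) lies 171 mm ahead of it (ctrl.finger_overhang is the distance from the TCP to the fingertips, in m); z points along the fingers, y is the line along which they close (so a half turn about z gives the same grasp; the last joint's range is limited). The gripper opens to 92 mm and grips with 3 to 60 N. Pads are 20 mm wide; open, the fingers measure 128 mm over their backs; the gripper's body (75 mm by 189 mm) begins 69 mm behind the grasp point.
Start: joints at [-1.201, 0.468, -0.012, 1.603, 0.006, 1.071, -0.056], TCP at [0.261, 0.595, 0.405] pointing down, gripper open.
Joint ranges: [-2.53, 2.53], [-0.31, 2.02], [-1.57, 1.55], [0.28, 2.44], [-1.29, 4.43], [0.15, 1.84], [-2.92, 2.92]. Speed limits (rad/s): [2.57, 2.57, 3.14, 3.14, 3.14, 3.14, 3.14].

### API

Orientations are given as a 3x3 rotation matrix whose columns are the frame's x, y, z axes.
In Python, from plant import ctrl, read_camera, boxes_of gives the robot as it stands.
- The arm moves only by the tool play_rows, never from a script. Its argument "commands" is a list of rows, each a list of 6 numbers: the shift along the tool's x, y, z scaled (see below), then the turn, a rotation vector about the tool's x, y, z scaled (see below). A call has 1 to 5 rows; each row shifts and turns the commanded pose from where the row before left it, along the tool's axes as they then stand; what a row does not reach is not made up. The controller multiplies each number of a shift by 150 mm and each number of a turn by 180 degrees. A row lasts 1/10 s, in which the tool goes at most 50 mm and 8.59 degrees, less where a joint would pass 70% of its speed; a pose out of reach is approached as far as the arm can. A call with a number of a shift or a turn outside -1 to 1 is refused whole. A call with a gripper value outside its range is refused whole. "grip" is the opening, from 0 (shut) to 1 (fully open), set as the call begins (left out, the last holds). The fingers move at their own pace and stop on an object; "grip_force" is the grip in N (left out, the last holds). Time passes only in rows, so rows that do not move let the fingers close. It gives the time, the measured TCP pose, the force, the opening and the grip force at its end, in the units of the state.
- ctrl.observe(): the state, without advancing time (a new reading comes with each control period).
- read_camera(name): name is "scene" or "side" or "wrist"; returns a dict with "pixels" (480x640x3 uint8, red, green, blue), "range_z" (480x640 float32, m along the optical axis (not along the pixel's ray), 0 where there is no reading), "K" (3x3 intrinsics, pixels), "cam_to_world" (4x4, takes a point from camera to world coordinates). Camera axes: x right, y down, z forward; pixel columns grow to the right and rows downward; lengths in m; the calibration is good to about 2 mm. A picture is of the moment at which its call begins.
- ctrl.job_done(): hands the job in; it is judged then, once.
Trained networks look in a picture, given as the dict that the camera call returned (one of the last four; its "shot" number tells which), for a name from the list of things; names that differ only in an ending like _2 or _b are one class to them, and where a whole thing is asked for, a point or a joint stands for the part that bears it (a point fixed in the world has none). Each returns a list of dicts, best first, with "confidence" (0 to 1); they miss things now and then, are a little off and sometimes report something else, mostly with a low value. They report only what shows in the picture. A call takes as long as a camera call. They do not tell look-alikes from the thing itself.
- boxes_of(picture, name): "location" ([row, column] in pixels, amid what is visible of it).
The state is a dict: "clock": time; "joint_positions": joint angles; "dq": joint speeds; "effort": joint torques, N m; "tcp_pos": TCP position; "tcp_rot": TCP orientation; "wrist_force": force on the tool from outside, world axes, zero at the start; "torque": the same for the moment, N m; "grip_width": opening from 0.0 (shut) to 1.0 (fully open); "grip_force": force on a finger pad.
Only numpy, scipy, OpenCV 4.12 (cv2) and the standard library are available. Lean on these libraries where they do the work, as an engineer would, in place of code of your own. Each camera call takes 0.05 s, during which the arm holds its last target. There are 200 camera calls.

### The job

File the paint jar with the yellow dab in the rack, directly to the right of the jar with the red dab (seen from the robot, on the bookend side). The row is packed there, so first slide the jars apart towards both ends to open a gap beside the red one, feeling for the ends so that the end jars are not pressed hard against them; finish with all six jars standing upright on the rack's deck in one row, and leave the other things on the table alone.

Things in the scene. Friction and masses are not known exactly. Their poses are not given: they have to be found in the camera images.
- blue_jar: a 60 g scenic paint jar, round, upright, 45 mm tall: body about 34.7 mm across up to 32 mm height, above it a white cap about 33 mm across; round dab of blue on the cap; at the left end of the row, next to the fixed end block. Origin at the centre of its underside, z up
- red_jar: a 60 g scenic paint jar, round, upright, 45 mm tall: body about 34.7 mm across up to 32 mm height, above it a white cap about 33 mm across; round dab of red on the cap; second, third or fourth from the left in the row. Its y axis starts parallel to the rack's y axis. Origin at the centre of its underside, z up
- green_jar: a 60 g scenic paint jar, round, upright, 45 mm tall: body about 34.7 mm across up to 32 mm height, above it a white cap about 33 mm across; round dab of green on the cap; second, third or fourth in the row. Origin at the centre of its underside, z up
- black_jar: a 60 g scenic paint jar, round, upright, 45 mm tall: body about 34.7 mm across up to 32 mm height, above it a white cap about 33 mm across; round dab of black on the cap; second, third or fourth in the row. Origin at the centre of its underside, z up
- plain_jar: a 60 g scenic paint jar, round, upright, 45 mm tall: body about 34.7 mm across up to 32 mm height, above it a white cap about 33 mm across; cap plain white without a dab; at the right end of the row, next to the bookend. Origin at the centre of its underside, z up
- yellow_jar: a 60 g scenic paint jar, round, upright, 45 mm tall: body about 34.7 mm across up to 32 mm height, above it a white cap about 33 mm across; round dab of yellow on the cap; the jar to be filed, standing alone on the table left of the rack (there the table is 7 mm higher than at its right). Origin at the centre of its underside, z up
- rack: low plywood rack fixed to the table, 64 mm deep (its x), 290 mm long (its y). Origin at the centre of its underside on the table, x away from the robot, y along the row to the robot's left, z up. The jars stand in one row on its deck, 14 mm above the origin, between two guide rails 39 mm apart whose tops are 22 mm above the origin; fingers can straddle a jar across the rack's x above the rails
- row_left (a point): foot of the inner face of the rack's fixed left end block (40 mm high), on the deck, on the row's centre line. At the start the five jars stand close together (under 2 mm apart) near the middle, with 5 to 35 mm free at either end; they slide easily (under 1 N each). A push of 5 N shows that the end is reached; over 20 N is too hard
- row_right (a point): point on the deck on the row's centre line, 211 mm from row_left. The row's right end is an aluminium bookend with a black thumbscrew, clamped tight, whose inner face stands 0 to 7 mm to the right of this point (not given, differs each time). With jars slid up to both ends the gap is 2 to 10 mm wider than a jar
- film_can: black round film canister 35 mm across and 54 mm tall, standing on the table left of the rack, at least 9 cm from the yellow jar; a bystander. Origin at the centre of its underside
- nail_tin: brown tin 64x98x28 mm lying behind the rack; a bystander. Origin at the centre of its underside
- lamp_box: small brown card box 50x70x22 mm lying to the right of the rack; a bystander. Origin at the centre of its underside
There are look-alikes about, which are no part of the job. Leave any orange, purple or turquoise look-alike of the plain_jar alone.

How it is judged:
On the way:
1. the jars to the right of the red jar have been slid away from it, so that at least 66 mm lies between its centre and the next one's, while the yellow jar is not there yet ((y of green_jar in the frame of red_jar above 0 m or horizontal distance between red_jar and green_jar above 0.066 m) and (y of black_jar in the frame of red_jar above 0 m or horizontal distance between red_jar and black_jar above 0.066 m) and (y of plain_jar in the frame of red_jar above 0 m or horizontal distance between red_jar and plain_jar above 0.066 m) and horizontal distance between yellow_jar and red_jar above 0.06 m), for 0.2 s.
At the end, for the whole second after the job is handed in: the yellow jar stands directly to the right (rack -y) of the red jar, centres less than 48 mm apart; all six jars stand in the rack between its ends, upright within 0.12 rad, their undersides on the deck (12 to 17 mm above the rack's underside), within 6 mm of the row's centre line, and at rest (horizontal distance between yellow_jar and red_jar below 0.048 m and y of yellow_jar in the frame of red_jar below -0.025 m and z of blue_jar in the frame of rack between 0.012 and 0.017 m and angle between each of blue_jar, red_jar, green_jar, black_jar, plain_jar, yellow_jar's own z axis and vertical below 0.12 rad and x of blue_jar in the frame of rack between -0.006 and 0.006 m and y of blue_jar in the frame of rack between -0.105 and 0.105 m and linear speed of each of blue_jar, red_jar, green_jar, black_jar, plain_jar, yellow_jar below 0.02 m/s and z of red_jar in the frame of rack between 0.012 and 0.017 m and x of red_jar in the frame of rack between -0.006 and 0.006 m and y of red_jar in the frame of rack between -0.105 and 0.105 m and z of green_jar in the frame of rack between 0.012 and 0.017 m and x of green_jar in the frame of rack between -0.006 and 0.006 m and y of green_jar in the frame of rack between -0.105 and 0.105 m and z of black_jar in the frame of rack between 0.012 and 0.017 m and x of black_jar in the frame of rack between -0.006 and 0.006 m and y of black_jar in the frame of rack between -0.105 and 0.105 m and z of plain_jar in the frame of rack between 0.012 and 0.017 m and x of plain_jar in the frame of rack between -0.006 and 0.006 m and y of plain_jar in the frame of rack between -0.105 and 0.105 m and z of yellow_jar in the frame of rack between 0.012 and 0.017 m and x of yellow_jar in the frame of rack between -0.006 and 0.006 m and y of yellow_jar in the frame of rack between -0.105 and 0.105 m); the robot touches nothing.
It fails at once if an end jar is pressed against the rack (end block, bookend or deck) with more than 22 N (contact force between any of blue_jar, plain_jar and rack above 22 N).
It fails at once if a bystander (film canister, nail tin, lamp box) is moved by more than 20 mm (distance of any of film_can, nail_tin, lamp_box from where it was at the start of the episode above 0.02 m).
It also fails if it takes over 64 s, if anything falls off the work surface, if the arm or the gripper's body presses on something with over 40 N, if the wrist force passes 120 N, or if a joint passes its speed limit or range.

## Working session

There is one attempt and no reset: what is moved stays moved. The work goes in short steps, Python scripts to look and compute and a tool call to move; the robot and the scene stay as the last step left them, time stands still between calls to the robot, and variables do not carry over. Pictures are saved under pics/ and viewed, at most 10 in all, crops included, and the job is handed in when it is done.

Besides the shell and the picture viewer there is one more tool, called after "Request:" as name([rows], argument=value, ...), one row to a line, values as JSON. play_rows: Moves the arm, as the interface text tells. Its arguments: {"type":"object","properties":{"commands":{"type":"array"},"grip":{"type":"number"},"grip_force":{"type":"number"}},"required":["commands"]}

```bash
mkdir -p pics
cat > h.py <<'E'
import numpy as np, cv2
from plant import ctrl, read_camera, boxes_of
def save(p,n,crop=None,s=1):
    im=p["pixels"][:,:,::-1]
    if crop: im=im[crop[0]:crop[1],crop[2]:crop[3]]
    if s!=1: im=cv2.resize(im,None,fx=s,fy=s,interpolation=cv2.INTER_CUBIC)
    cv2.imwrite("pics/"+n,im)
def w(p,r,c,k=2):
    r,c=int(round(r)),int(round(c)); d=p["range_z"][max(r-k,0):r+k+1,max(c-k,0):c+k+1]; d=d[d>0]
    if not len(d): return None
    z=np.median(d); K=p["K"]
    q=np.array([(c-K[0,2])/K[0,0]*z,(r-K[1,2])/K[1,1]*z,z,1])
    return (p["cam_to_world"]@q)[:3]
def proj(p,X):
    q=np.linalg.inv(p["cam_to_world"])@np.append(X,1); u=p["K"]@q[:3]; return u[1]/u[2],u[0]/u[2]
N=["blue_jar","red_jar","green_jar","black_jar","plain_jar","yellow_jar","rack","film_can","nail_tin","lamp_box"]
E
python3 - <<'E'
from h import *
np.set_printoptions(precision=4,suppress=True)
s=ctrl.observe();print(s)
for c in ["scene","side"]:
    p=read_camera(c);save(p,c+"0.png")
    print(c,p["cam_to_world"][:3,3],p["K"][0,0])
    for n in N:
        for b in boxes_of(p,n)[:3]:
            r,cc=b["location"];print(n,round(b["confidence"],2),round(r),round(cc),w(p,r,cc))
E
```

```text
{'clock': 0.0, 'joint_positions': array([-1.201 ,  0.4683, -0.0116,  1.6036,  0.006 ,  1.0714, -0.0563]), 'dq': array([-0.0001, -0.0006,  0.0009, -0.0002, -0.0029,  0.0003,  0.0003]), 'effort': array([  0.    , -52.0583,  -0.0126, -24.3741,  -0.0567,   0.0174,
         0.0002]), 'tcp_pos': array([0.2607, 0.5951, 0.4038]), 'tcp_rot': array([[-0.9159,  0.4013, -0.0006],
       [ 0.4013,  0.9159, -0.0016],
       [-0.0001, -0.0017, -1.    ]]), 'wrist_force': array([ 0.0078,  0.0549, -0.2264]), 'torque': array([-0.0034,  0.0387,  0.0425]), 'grip_force': 0.0, 'grip_width': 0.998786900744588}
scene [-0.0072 -0.7462  0.5561] 500.0882365864805
blue_jar 0.56 254 321 [ 0.5051 -0.0419  0.0457]
red_jar 0.87 273 358 [ 0.5141 -0.1465  0.0498]
red_jar 0.16 262 332 [ 0.5066 -0.0763  0.0429]
green_jar 0.55 268 344 [ 0.5095 -0.1105  0.0447]
black_jar 0.68 259 333 [ 0.509  -0.0765  0.049 ]
black_jar 0.6 289 355 [ 0.5033 -0.1515  0.0209]
plain_jar 0.96 270 421 [ 0.632  -0.1962  0.0358]
plain_jar 0.79 284 370 [ 0.5153 -0.1794  0.042 ]
plain_jar 0.6 316 326 [ 0.3965 -0.2029  0.0386]
yellow_jar 0.49 196 248 [0.5424 0.327  0.0353]
rack 0.79 289 357 [ 0.5055 -0.1548  0.0218]
film_can 0.9 224 239 [0.4384 0.1802 0.0453]
lamp_box 0.61 342 461 [ 0.5403 -0.3721  0.0226]
lamp_box 0.23 267 343 [ 0.5085 -0.1086  0.0465]
side [-0.0316 -1.0889  0.6639] 567.8446780177134
blue_jar 0.47 246 300 [ 0.5022 -0.0413  0.0483]
red_jar 0.75 264 330 [ 0.5185 -0.1527  0.0506]
green_jar 0.78 258 315 [ 0.5072 -0.105   0.0457]
black_jar 0.64 249 309 [ 0.5082 -0.0747  0.0543]
black_jar 0.38 283 329 [ 0.5044 -0.1731  0.0169]
plain_jar 0.87 268 387 [ 0.6368 -0.2022  0.0322]
plain_jar 0.59 276 340 [ 0.5224 -0.1891  0.0378]
plain_jar 0.55 276 280 [ 0.4179 -0.1073  0.0256]
yellow_jar 0.71 195 254 [0.5427 0.3241 0.0365]
rack 0.83 282 328 [ 0.5044 -0.1688  0.0172]
nail_tin 0.75 242 372 [ 0.6854 -0.0708  0.0261]
lamp_box 0.82 322 405 [ 0.5569 -0.3763  0.0213]
```

View pics/scene0.png

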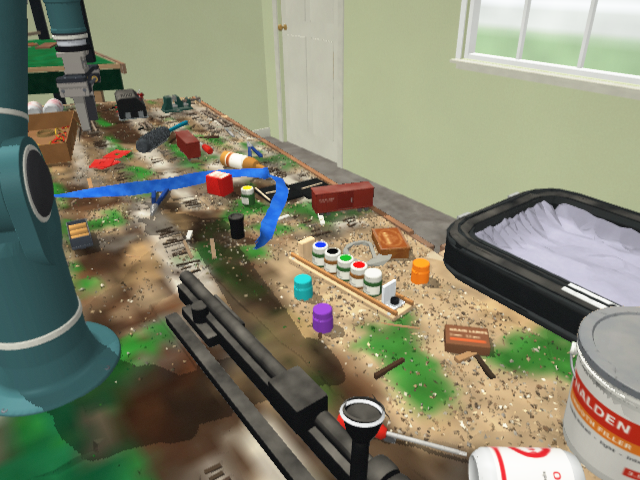

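Run:
```python
import cv2
a=cv2.imread('pics/scene0.png')[170:370,210:480]
cv2.imwrite('pics/c0.png',cv2.resize(a,None,fx=2.96,fy=2.96,interpolation=cv2.INTER_CUBIC))
```

```text
(no output)
```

View pics/c0.png

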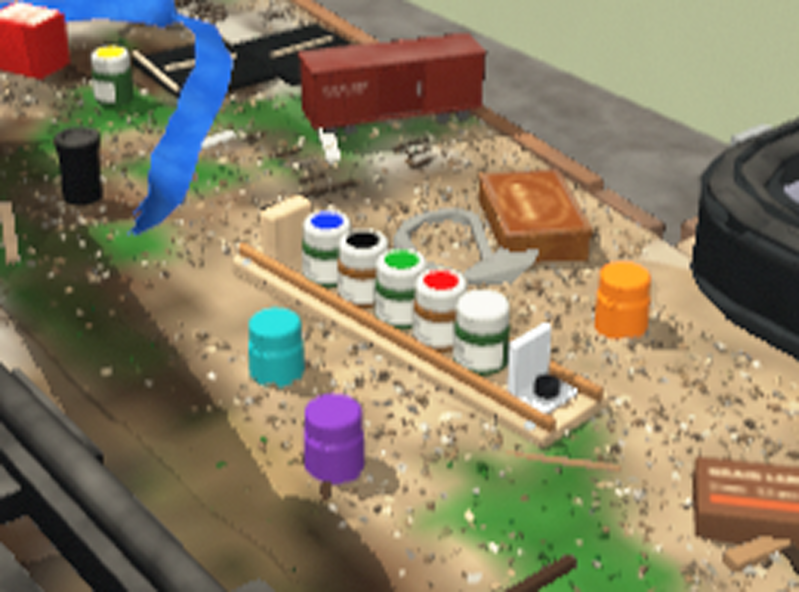

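Row from the left: blue (320,245), black (333,251), green (344,258), red (358,265), plain (373,273). The yellow jar goes between red and plain. 

What could be mistaken for the jars I want:
- **For the plain jar:** turquoise (303,287), purple (322,318) and orange (421,271). I'm leaving these alone; plain is the white one at (373,273), next to the bookend.
- **For the yellow jar:** only (247,195) fits. It has a white cap with a yellow dab, and the black film can at (237,225) is separate.

The crop confirms both choices. Next I'll go above the row.

```bash
cat >> h.py <<'E'
def plan(pos,yaw=None,n=None):
    """rows from the present pose to TCP pos, yaw = direction (rad) of tool y axis in world; tool down"""
    s=ctrl.observe(); p0=s["tcp_pos"]; R=s["tcp_rot"]; y0=np.arctan2(R[1,1],R[0,1])
    yaw=y0 if yaw is None else yaw
    dy=(yaw-y0+np.pi/2)%np.pi-np.pi/2; d=np.array(pos)-p0
    if n is None: n=int(max(np.ceil(np.linalg.norm(d)/.0495),np.ceil(abs(np.degrees(dy))/8.5),1))
    print("n",n,"dist",d.round(4),"dyaw deg",np.degrees(dy).round(2))
    for i in range(n):
        a=y0+dy*i/n; yt=np.array([np.cos(a),np.sin(a),0]); zt=np.array([0,0,-1]); xt=np.cross(yt,zt)
        print([float(round(v,3)) for v in (*(np.array([xt,yt,zt])@d/n/.15),0,0,-np.degrees(dy)/n/180)])
E
python3 - <<'E'
from h import *
np.set_printoptions(precision=4,suppress=True)
p=read_camera("wrist");s=ctrl.observe()
T=np.eye(4);T[:3,:3]=s["tcp_rot"];T[:3,3]=s["tcp_pos"]
print(np.linalg.inv(T)@p["cam_to_world"],p["K"])
plan([0.50,-0.11,0.40],np.radians(0))
E
```

```text
[[ 0.0002 -0.9592 -0.2828  0.0797]
 [ 1.      0.0001  0.0004  0.    ]
 [-0.0004 -0.2828  0.9592  0.0203]
 [ 0.      0.      0.      1.    ]] [[390.5192   0.     323.4909]
 [  0.     390.5192 238.6276]
 [  0.       0.       1.    ]]
n 16 dist [ 0.2392 -0.7054 -0.0047] dyaw deg -66.34
[-0.209, -0.229, 0.002, 0.0, 0.0, 0.023]
[-0.225, -0.213, 0.002, 0.0, 0.0, 0.023]
[-0.24, -0.197, 0.002, 0.0, 0.0, 0.023]
[-0.254, -0.179, 0.002, 0.0, 0.0, 0.023]
[-0.266, -0.16, 0.002, 0.0, 0.0, 0.023]
[-0.277, -0.14, 0.002, 0.0, 0.0, 0.023]
[-0.286, -0.12, 0.002, 0.0, 0.0, 0.023]
[-0.294, -0.099, 0.002, 0.0, 0.0, 0.023]
[-0.301, -0.077, 0.002, 0.0, 0.0, 0.023]
[-0.305, -0.055, 0.002, 0.0, 0.0, 0.023]
[-0.309, -0.033, 0.002, 0.0, 0.0, 0.023]
[-0.31, -0.011, 0.002, 0.0, 0.0, 0.023]
[-0.31, 0.012, 0.002, 0.0, 0.0, 0.023]
[-0.308, 0.034, 0.002, 0.0, 0.0, 0.023]
[-0.305, 0.056, 0.002, 0.0, 0.0, 0.023]
[-0.3, 0.078, 0.002, 0.0, 0.0, 0.023]
```

Request:
play_rows([
  [-0.209,-0.229,0,0,0,0.023],
  [-0.225,-0.213,0,0,0,0.023],
  [-0.24,-0.197,0,0,0,0.023],
  [-0.254,-0.179,0,0,0,0.023],
  [-0.266,-0.16,0,0,0,0.023],
])

```text
clock: 1.65
tcp_pos: [0.3359, 0.3731, 0.4049]
tcp_rot: [[-0.713, 0.701, 0.0], [0.701, 0.713, 0.001], [0.0, 0.001, -1.0]]
wrist_force: [0.6, 0.5, 1.5]
grip_width: 1.001
grip_force: 0.0
```

Request:
play_rows([
  [-0.277,-0.14,0,0,0,0.023],
  [-0.286,-0.12,0,0,0,0.023],
  [-0.294,-0.099,0,0,0,0.023],
  [-0.3,-0.077,0,0,0,0.023],
  [-0.305,-0.055,0,0,0,0.023],
])

```text
clock: 2.15
tcp_pos: [0.4108, 0.153, 0.4051]
tcp_rot: [[-0.419, 0.908, 0.001], [0.908, 0.419, 0.001], [0.0, 0.001, -1.0]]
wrist_force: [0.2, -0.6, -0.4]
grip_width: 1.0
grip_force: 0.0
```

Request:
play_rows([
  [-0.309,-0.033,0,0,0,0.023],
  [-0.31,-0.011,0,0,0,0.023],
  [-0.31,0.012,0,0,0,0.023],
  [-0.308,0.034,0,0,0,0.023],
  [-0.305,0.056,0,0,0,0.023],
])

```text
clock: 2.65
tcp_pos: [0.4859, -0.0672, 0.4052]
tcp_rot: [[-0.071, 0.997, 0.001], [0.997, 0.071, 0.0], [0.0, 0.001, -1.0]]
wrist_force: [0.5, 1.0, -0.4]
grip_width: 1.001
grip_force: 0.0
```

Request:
play_rows([
  [-0.3,0.078,0,0,0,0.023],
  [0,0,0,0,0,0],
  [0,0,0,0,0,0],
], grip=0.65)

```text
clock: 2.95
tcp_pos: [0.5005, -0.1102, 0.4046]
tcp_rot: [[0.0, 1.0, -0.0], [1.0, -0.0, -0.0], [-0.0, -0.0, -1.0]]
wrist_force: [0.0, 0.7, -0.6]
grip_width: 0.759
grip_force: 0.0
```

Run:
```python
from h import *
np.set_printoptions(precision=4,suppress=True)
p=read_camera("wrist");s=ctrl.observe();save(p,"w1.png")
np.savez("w1.npz",**{k:p[k] for k in ("range_z","pixels","K","cam_to_world")})
print(s["tcp_pos"],s["tcp_rot"][:,1],s["grip_width"],s["clock"],s["wrist_force"])
for n in N[:5]+["rack"]:
    for b in boxes_of(p,n)[:3]:
        r,cc=b["location"];print(n,round(b["confidence"],2),round(r),round(cc),w(p,r,cc))
```

```text
[ 0.5004 -0.1089  0.4045] [ 1.      0.0023 -0.0006] 0.72070250619433 3.0 [-0.1348  0.5342 -0.2862]
blue_jar 0.65 120 341 [ 0.5148 -0.0275  0.0588]
red_jar 0.83 242 349 [ 0.523  -0.1291  0.0591]
green_jar 0.77 205 347 [ 0.5207 -0.0964  0.0593]
black_jar 0.69 166 346 [ 0.5194 -0.0638  0.0589]
plain_jar 0.96 195 246 [ 0.4327 -0.0905  0.0441]
plain_jar 0.7 277 220 [ 0.4015 -0.1716  0.035 ]
plain_jar 0.67 285 465 [ 0.6339 -0.1759  0.0443]
rack 0.73 146 334 [ 0.51   -0.0491  0.0342]
```

View pics/w1.png

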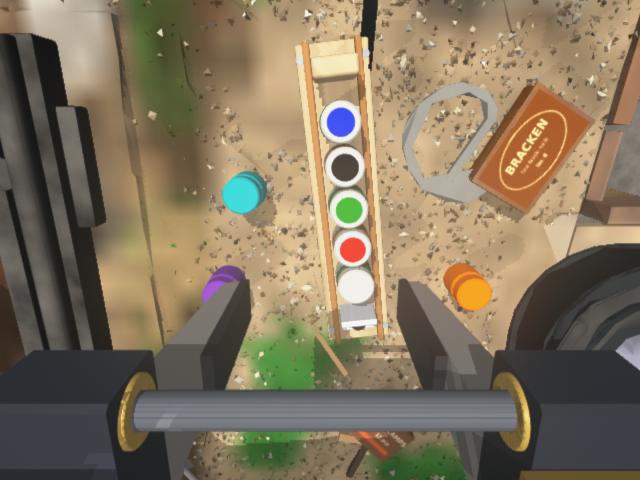

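Order confirmed at close range: blue (120,341), black (166,346), green (210,349), red (249,353), plain (287,356). The end block is at (60,335) and the bookend at (318,357). Turquoise, purple and orange all stand clear of the finger paths.

```bash
cat >> h.py <<'E'
def onplane(p,r,c,z):
    K=p["K"];T=p["cam_to_world"];d=T[:3,:3]@np.array([(c-K[0,2])/K[0,0],(r-K[1,2])/K[1,1],1.]);o=T[:3,3]
    return (o+d*(z-o[2])/d[2])[:2]
def cap(p,r,c,z=.059,tol=.006,R=.024):
    """centre of the cap top near pixel: min circle of the points at height z"""
    x0=onplane(p,r,c,z); rr,cc=np.mgrid[0:480,0:640]; d=p["range_z"];K=p["K"]
    P=np.stack([(cc-K[0,2])/K[0,0]*d,(rr-K[1,2])/K[1,1]*d,d],-1)@p["cam_to_world"][:3,:3].T+p["cam_to_world"][:3,3]
    m=(abs(P[...,2]-z)<tol)&(np.hypot(P[...,0]-x0[0],P[...,1]-x0[1])<R)&(d>0)
    m=m.astype(np.uint8);n,l=cv2.connectedComponents(m);k=l[int(r),int(c)];m=l==k
    q=P[m]; (a,b),rad=cv2.minEnclosingCircle((q[:,:2]*1e3).astype(np.float32)); return a/1e3,b/1e3,rad,np.median(q[:,2]),m.sum()
E
python3 - <<'E'
from h import *
np.set_printoptions(precision=4,suppress=True)
p=dict(np.load("w1.npz"))
X=[]
for n,r,c in [("blue",120,341),("black",166,346),("green",210,349),("red",249,353),("plain",287,356)]:
    print(n,np.round(cap(p,r,c),4),onplane(p,r,c,.059)); X.append(onplane(p,r,c,.059))
X=np.array(X);f=np.polyfit(X[:,1],X[:,0],1);print(f,np.degrees(f[0]))
for c in (340,350,356): print([np.round(w(p,r,c,0),4).tolist()[1:] for r in range(300,336,3)])
print([np.round(w(p,r,335,0),4).tolist()[1:] for r in range(50,100,4)])
# rails
print([np.round(w(p,166,c,0),4).tolist() for c in list(range(300,330,3))+list(range(360,384,3))])
E
```

```text
blue [   0.5145   -0.0288   16.5341    0.0586 1377.    ] [ 0.5148 -0.0275]
black [   0.5186   -0.0647   16.6844    0.0586 1271.    ] [ 0.5194 -0.0638]
green [   0.5223   -0.1007   16.7449    0.0586 1169.    ] [ 0.5225 -0.1007]
red [   0.5261   -0.136    16.8029    0.0586 1096.    ] [ 0.5267 -0.1356]
plain [   0.53     -0.1717   16.9337    0.0581 1009.    ] [ 0.5301 -0.1715]
[-0.1056  0.5121] -6.052124720741858
[[-0.2055, 0.0144], [-0.2089, 0.0144], [-0.2098, 0.0194], [-0.2107, 0.0245], [-0.2108, 0.0308], [-0.223, 0.0137], [-0.2262, 0.0142], [-0.2297, 0.0143], [-0.2333, 0.014], [-0.2378, 0.0124], [-0.2411, 0.0129], [-0.2432, 0.0155]]
[[-0.1844, 0.0589], [-0.2081, 0.0159], [-0.2085, 0.0222], [-0.2086, 0.0286], [-0.2089, 0.0345], [-0.2084, 0.0418], [-0.2086, 0.0476], [-0.2085, 0.0537], [-0.2111, 0.0547], [-0.2348, 0.0178], [-0.2404, 0.0141], [-0.2441, 0.014]]
[[-0.1847, 0.0584], [-0.2074, 0.0174], [-0.2078, 0.0235], [-0.2084, 0.029], [-0.2075, 0.0373], [-0.2084, 0.0418], [-0.2085, 0.0477], [-0.2081, 0.0544], [-0.2118, 0.0534], [-0.2297, 0.027], [-0.241, 0.0131], [-0.2441, 0.0139]]
[[0.0308, 0.0138], [0.0276, 0.0142], [0.0186, 0.0532], [0.0156, 0.0544], [0.0128, 0.054], [0.0099, 0.0538], [0.0069, 0.0546], [0.0058, 0.0379], [0.005, 0.0141], [0.0018, 0.0128], [-0.0016, 0.0129], [-0.005, 0.0146], [-0.0084, 0.0147]]Traceback (most recent call last):
  File "<stdin>", line 11, in <module>
    return _wrapfunc(a, 'round', decimals=decimals, out=out)
    return _wrapit(obj, method, *args, **kwds)
    result = getattr(arr, method)(*args, **kwds)
TypeError: unsupported operand type(s) for *: 'NoneType' and 'float'
```

Run:
```python
from h import *
plan([0.530,-0.172,0.255],np.radians(6))
```

```text
n 4 dist [ 0.0295 -0.0636 -0.1498] dyaw deg 5.78
[-0.106, 0.049, 0.25, 0.0, 0.0, -0.008]
[-0.107, 0.046, 0.25, 0.0, 0.0, -0.008]
[-0.109, 0.043, 0.25, 0.0, 0.0, -0.008]
[-0.11, 0.041, 0.25, 0.0, 0.0, -0.008]
```

Request:
play_rows([
  [-0.106,0.049,0.25,0,0,-0.008],
  [-0.107,0.046,0.25,0,0,-0.008],
  [-0.109,0.043,0.25,0,0,-0.008],
  [-0.11,0.041,0.25,0,0,-0.008],
  [0,0,0,0,0,0],
], grip=0.65)

```text
clock: 3.8
tcp_pos: [0.5285, -0.1739, 0.2501]
tcp_rot: [[-0.101, 0.995, -0.009], [0.995, 0.101, 0.0], [0.001, -0.009, -1.0]]
wrist_force: [-0.4, 0.7, 0.9]
grip_width: 0.652
grip_force: 0.0
```

Run:
```python
from h import *
np.set_printoptions(precision=4,suppress=True)
p=read_camera("wrist");save(p,"w2.png")
for n in ["red_jar","plain_jar","green_jar"]:
    for b in boxes_of(p,n)[:3]:
        r,c=b["location"];print(n,round(b["confidence"],2),round(r),round(c),w(p,r,c))
        try:print(np.round(cap(p,r,c),4))
        except Exception as e:print(e)
plan([0.530,-0.172,0.219],np.radians(6))
```

```text
red_jar 0.89 210 326 [ 0.5241 -0.1311  0.059 ]
[   0.5261   -0.1361   16.6953    0.0586 4074.    ]
plain_jar 0.97 308 522 [ 0.6318 -0.176   0.0431]
[     0.51       -0.1728    221.8867      0.0085 307200.    ]
plain_jar 0.72 286 330 [ 0.5298 -0.1677  0.0581]
[   0.5298   -0.1718   16.9853    0.0581 3554.    ]
plain_jar 0.62 97 136 [ 0.4341 -0.0915  0.0442]
[     0.51       -0.1728    221.8867      0.0085 307200.    ]
green_jar 0.56 140 328 [ 0.5218 -0.1008  0.0592]
[   0.5223   -0.1008   16.5988    0.0586 4782.    ]
green_jar 0.16 211 327 [ 0.5246 -0.1315  0.059 ]
[   0.5261   -0.1361   16.6953    0.0586 4074.    ]
n 1 dist [-0.0005  0.0004 -0.0374] dyaw deg 0.1
[0.003, -0.003, 0.249, 0.0, 0.0, -0.001]
```

View pics/w2.png

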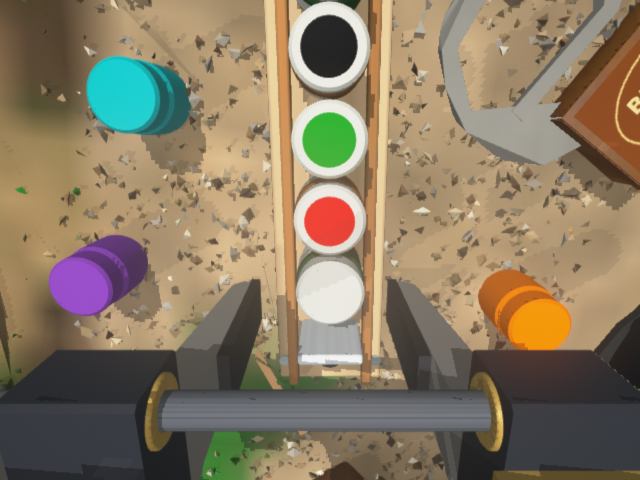

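The plain jar at (290,330) lies centred between the fingers, the rails run parallel to the image columns, and red is just behind it at (218,330). I'll descend and grip gently.

Request:
play_rows([
  [0,0,0.125,0,0,0],
  [0,0,0.12,0,0,0],
  [0,0,0,0,0,0],
])

```text
clock: 4.3
tcp_pos: [0.5299, -0.1718, 0.2184]
tcp_rot: [[-0.104, 0.995, 0.0], [0.995, 0.104, 0.001], [0.001, 0.0, -1.0]]
wrist_force: [-0.7, -0.8, 0.1]
grip_width: 0.649
grip_force: 0.0
```

Request:
play_rows([
  [0,0,0,0,0,0],
  [0,0,0,0,0,0],
  [0,0,0,0,0,0],
  [0,0,0,0,0,0],
  [0,0,0,0,0,0],
], grip=0.3, grip_force=8)

```text
clock: 4.8
tcp_pos: [0.5304, -0.1732, 0.219]
tcp_rot: [[-0.102, 0.995, 0.001], [0.995, 0.102, 0.0], [0.0, 0.002, -1.0]]
wrist_force: [-1.7, 0.4, 7.6]
grip_width: 0.37
grip_force: 8.0
```

Request:
play_rows([
  [-0.02,0,0,0,0,0],
  [-0.02,0,0,0,0,0],
  [-0.02,0,0,0,0,0],
  [-0.02,0,0,0,0,0],
  [-0.01,0,0,0,0,0],
])

```text
clock: 5.3
tcp_pos: [0.5321, -0.1856, 0.2189]
tcp_rot: [[-0.103, 0.995, 0.001], [0.995, 0.103, 0.002], [0.002, 0.002, -1.0]]
wrist_force: [-0.3, 4.0, 7.5]
grip_width: 0.37
grip_force: 8.0
```

Request:
play_rows([
  [-0.007,0,-0.004,0,0,0],
  [0,0,0,0,0,0],
])

```text
clock: 5.5
tcp_pos: [0.5317, -0.1876, 0.2189]
tcp_rot: [[-0.102, 0.995, 0.001], [0.995, 0.102, 0.0], [-0.0, 0.001, -1.0]]
wrist_force: [0.5, 1.8, 3.7]
grip_width: 0.378
grip_force: 8.0
```

Request:
play_rows([
  [-0.008,0,-0.002,0,0,0],
  [-0.007,0,0,0,0,0],
])

```text
clock: 5.7
tcp_pos: [0.5318, -0.1896, 0.219]
tcp_rot: [[-0.102, 0.995, -0.0], [0.995, 0.102, 0.001], [0.001, 0.0, -1.0]]
wrist_force: [0.7, 2.8, 5.3]
grip_width: 0.372
grip_force: 8.0
```

Request:
play_rows([
  [-0.006,0,0,0,0,0],
  [0,0,0,0,0,0],
])

```text
clock: 5.9
tcp_pos: [0.5319, -0.1906, 0.219]
tcp_rot: [[-0.102, 0.995, 0.0], [0.995, 0.102, 0.0], [0.0, 0.0, -1.0]]
wrist_force: [0.0, 2.1, 3.6]
grip_width: 0.367
grip_force: 8.0
```

Request:
play_rows([
  [-0.007,0,0,0,0,0],
  [0,0,0,0,0,0],
])

```text
clock: 6.1
tcp_pos: [0.532, -0.1916, 0.2189]
tcp_rot: [[-0.102, 0.995, 0.0], [0.995, 0.102, 0.0], [0.0, 0.0, -1.0]]
wrist_force: [0.3, 3.8, 5.3]
grip_width: 0.373
grip_force: 8.0
```

Request:
play_rows([
  [-0.007,0,0,0,0,0],
  [0,0,0,0,0,0],
])

```text
clock: 6.3
tcp_pos: [0.5321, -0.1922, 0.2189]
tcp_rot: [[-0.103, 0.995, -0.0], [0.995, 0.103, 0.001], [0.001, -0.0, -1.0]]
wrist_force: [-0.4, 4.1, 6.0]
grip_width: 0.372
grip_force: 8.0
```

Request:
play_rows([
  [-0.007,0,0,0,0,0],
  [0,0,0,0,0,0],
])

```text
clock: 6.5
tcp_pos: [0.5323, -0.1926, 0.2189]
tcp_rot: [[-0.103, 0.995, -0.001], [0.995, 0.103, 0.003], [0.003, -0.001, -1.0]]
wrist_force: [-0.5, 6.1, 7.9]
grip_width: 0.372
grip_force: 8.0
```

The end shows: 6 N and no further travel. I'll open, slide the straddling fingers along to red, and grip it a little higher.

Request:
play_rows([
  [0,0,0,0,0,0],
  [0,0,0,0,0,0],
  [0,0,0,0,0,0],
  [0,0,-0.02,0,0,0],
  [0.19,0,0,0,0,0],
], grip=0.65)

```text
clock: 7.0
tcp_pos: [0.5291, -0.1693, 0.2226]
tcp_rot: [[-0.096, 0.995, 0.002], [0.995, 0.096, -0.004], [-0.004, 0.002, -1.0]]
wrist_force: [0.1, -0.3, 0.2]
grip_width: 0.647
grip_force: 0.0
```

Request:
play_rows([
  [0.19,0,0,0,0,0],
  [0,0,0,0,0,0],
])

```text
clock: 7.2
tcp_pos: [0.5263, -0.1334, 0.2215]
tcp_rot: [[-0.107, 0.994, -0.001], [0.994, 0.107, 0.003], [0.003, -0.001, -1.0]]
wrist_force: [1.0, 0.0, -0.1]
grip_width: 0.651
grip_force: 0.0
```

Run:
```python
from h import *
np.set_printoptions(precision=4,suppress=True)
p=read_camera("wrist")
for n in ["red_jar","plain_jar","green_jar"]:
    for b in boxes_of(p,n)[:3]:
        r,c=b["location"];print(n,round(b["confidence"],2),round(r),round(c),w(p,r,c))
        try:print(np.round(cap(p,r,c),4))
        except Exception as e:print(e)
plan([0.5261,-0.136,0.222],np.radians(6));print(ctrl.observe()["wrist_force"])
```

```text
red_jar 0.96 321 320 [ 0.5246 -0.1299  0.0591]
[   0.5262   -0.136    17.0822    0.0586 4712.    ]
plain_jar 0.98 189 113 [ 0.4359 -0.0879  0.0443]
[     0.5283     -0.1393    201.8146      0.0122 307200.    ]
plain_jar 0.76 342 85 [ 0.4086 -0.1725  0.0255]
[     0.5283     -0.1393    201.8146      0.0122 307200.    ]
plain_jar 0.63 438 321 [ 0.5312 -0.1879  0.0586]
[   0.5328   -0.1948   18.1411    0.0582 2396.    ]
green_jar 0.85 240 321 [ 0.5214 -0.0959  0.0591]
[   0.5221   -0.1007   16.7724    0.0586 5512.    ]
n 1 dist [-0.0003  0.0022 -0.0001] dyaw deg 0.2
[0.015, -0.0, 0.001, 0.0, 0.0, -0.001]
[ 0.4338  0.5888 -0.4285]
```

Request:
play_rows([
  [0.012,0,0,0,0,0],
  [0,0,0,0,0,0],
  [0,0,0,0,0,0],
  [0,0,0,0,0,0],
  [0,0,0,0,0,0],
], grip=0.3, grip_force=10)

```text
clock: 7.9
tcp_pos: [0.5261, -0.1356, 0.2218]
tcp_rot: [[-0.102, 0.995, 0.0], [0.995, 0.102, -0.0], [-0.0, 0.0, -1.0]]
wrist_force: [0.3, -1.1, -0.3]
grip_width: 0.372
grip_force: 10.0
```

Request:
play_rows([
  [0.015,0,0,0,0,0],
  [0.015,0,0,0,0,0],
  [0.015,0,0,0,0,0],
  [0.015,0,0,0,0,0],
  [0,0,0,0,0,0],
])

```text
clock: 8.4
tcp_pos: [0.5252, -0.1259, 0.2218]
tcp_rot: [[-0.103, 0.995, -0.0], [0.995, 0.103, 0.0], [0.0, 0.0, -1.0]]
wrist_force: [0.4, 0.2, 0.3]
grip_width: 0.375
grip_force: 10.0
```

Request:
play_rows([
  [0.014,0,0,0,0,0],
  [0.014,0,0,0,0,0],
  [0.01,0,0,0,0,0],
  [0,0,0,0,0,0],
])

```text
clock: 8.8
tcp_pos: [0.5246, -0.1204, 0.2218]
tcp_rot: [[-0.103, 0.995, -0.0], [0.995, 0.103, 0.0], [0.0, -0.0, -1.0]]
wrist_force: [0.6, -1.0, -0.2]
grip_width: 0.374
grip_force: 10.0
```

Request:
play_rows([
  [0.007,0,0,0,0,0],
  [0.007,0,0,0,0,0],
])

```text
clock: 9.0
tcp_pos: [0.5244, -0.1187, 0.2219]
tcp_rot: [[-0.102, 0.995, 0.0], [0.995, 0.102, -0.0], [-0.0, 0.0, -1.0]]
wrist_force: [0.1, -1.3, 0.2]
grip_width: 0.372
grip_force: 10.0
```

Request:
play_rows([
  [0.007,0,0,0,0,0],
  [0.007,0,0,0,0,0],
])

```text
clock: 9.2
tcp_pos: [0.5242, -0.1165, 0.2219]
tcp_rot: [[-0.102, 0.995, 0.0], [0.995, 0.102, -0.0], [-0.0, 0.0, -1.0]]
wrist_force: [-0.2, -1.1, -0.7]
grip_width: 0.368
grip_force: 10.0
```

Request:
play_rows([
  [0.007,0,0,0,0,0],
  [0,0,0,0,0,0],
])

```text
clock: 9.4
tcp_pos: [0.5241, -0.1153, 0.2218]
tcp_rot: [[-0.102, 0.995, -0.0], [0.995, 0.102, 0.0], [0.0, -0.0, -1.0]]
wrist_force: [0.6, -1.3, -0.1]
grip_width: 0.368
grip_force: 10.0
```

Request:
play_rows([
  [0.006,0,0,0,0,0],
  [0,0,0,0,0,0],
])

```text
clock: 9.6
tcp_pos: [0.524, -0.1145, 0.2218]
tcp_rot: [[-0.102, 0.995, -0.0], [0.995, 0.102, 0.0], [0.0, -0.0, -1.0]]
wrist_force: [0.7, -1.3, 0.4]
grip_width: 0.371
grip_force: 10.0
```

Request:
play_rows([
  [0.007,0,0,0,0,0],
  [0,0,0,0,0,0],
])

```text
clock: 9.8
tcp_pos: [0.5239, -0.1135, 0.2218]
tcp_rot: [[-0.102, 0.995, -0.0], [0.995, 0.102, 0.0], [0.0, 0.0, -1.0]]
wrist_force: [0.8, -1.4, 0.2]
grip_width: 0.37
grip_force: 10.0
```

Request:
play_rows([
  [0.006,0,0,0,0,0],
  [0,0,0,0,0,0],
])

```text
clock: 10.0
tcp_pos: [0.5239, -0.1131, 0.222]
tcp_rot: [[-0.102, 0.995, 0.001], [0.995, 0.102, -0.001], [-0.001, 0.001, -1.0]]
wrist_force: [0.9, -3.9, -0.8]
grip_width: 0.372
grip_force: 10.0
```

One more small step should show whether this is the end.

Request:
play_rows([
  [0.006,0,0,0,0,0],
  [0,0,0,0,0,0],
])

```text
clock: 10.2
tcp_pos: [0.5239, -0.1127, 0.2221]
tcp_rot: [[-0.101, 0.995, 0.001], [0.995, 0.101, -0.002], [-0.002, 0.001, -1.0]]
wrist_force: [0.9, -5.0, 0.3]
grip_width: 0.373
grip_force: 10.0
```

5 N with no further travel, so the left end is reached. I'll release, rise and look.

Request:
play_rows([
  [0,0,0,0,0,0],
  [0,0,0,0,0,0],
  [0,0,0,0,0,0],
  [0,0,-0.25,0,0,0],
  [0,0,-0.33,0,0,0],
], grip=0.65)

```text
clock: 10.7
tcp_pos: [0.5228, -0.111, 0.3077]
tcp_rot: [[-0.103, 0.995, -0.006], [0.995, 0.103, 0.0], [0.001, -0.006, -1.0]]
wrist_force: [0.9, -0.1, 1.2]
grip_width: 0.649
grip_force: 0.0
```

Request:
play_rows([
  [0,0,-0.33,0,0,0],
  [0,0,0,0,0,0],
  [0,0,0,0,0,0],
])

```text
clock: 11.0
tcp_pos: [0.5238, -0.1112, 0.3594]
tcp_rot: [[-0.103, 0.995, 0.002], [0.995, 0.103, 0.001], [0.001, 0.002, -1.0]]
wrist_force: [-0.2, 0.5, -0.7]
grip_width: 0.649
grip_force: 0.0
```

Run:
```python
from h import *
np.set_printoptions(precision=4,suppress=True)
p=read_camera("wrist")
for n in N[:5]:
    for b in boxes_of(p,n)[:4]:
        r,c=b["location"];x=w(p,r,c)
        if x is not None and x[2]>.055: print(n,round(b["confidence"],2),round(r),round(c),np.round(cap(p,r,c),4))
plan([0.5427,0.285,0.36],np.radians(31))
```

```text
blue_jar 0.59 92 318 [   0.5125   -0.0114   16.5755    0.0586 1978.    ]
red_jar 0.61 232 320 [   0.5247   -0.1138   16.7744    0.0585 1491.    ]
green_jar 0.62 188 323 [   0.5206   -0.0737   22.2425    0.0586 1968.    ]
black_jar 0.57 143 318 [   0.5151   -0.0491   20.0851    0.0585 1936.    ]
plain_jar 0.66 321 319 [   0.5322   -0.19     16.7044    0.0581 1225.    ]
n 9 dist [0.0193 0.3966 0.0029] dyaw deg 25.14
[0.291, 0.044, -0.002, 0.0, 0.0, -0.016]
[0.288, 0.058, -0.002, 0.0, 0.0, -0.016]
[0.285, 0.072, -0.002, 0.0, 0.0, -0.016]
[0.281, 0.086, -0.002, 0.0, 0.0, -0.016]
[0.277, 0.1, -0.002, 0.0, 0.0, -0.016]
[0.272, 0.113, -0.002, 0.0, 0.0, -0.016]
[0.266, 0.126, -0.002, 0.0, 0.0, -0.016]
[0.259, 0.139, -0.002, 0.0, 0.0, -0.016]
[0.252, 0.151, -0.002, 0.0, 0.0, -0.016]
```

Request:
play_rows([
  [0.32,0.038,0,0,0,0],
  [0.32,0.038,0,0,0,0],
  [0.32,0.038,0,0,0,0],
  [0.32,0.038,0,0,0,0],
  [0.32,0.038,0,0,0,0],
])

```text
clock: 11.8
tcp_pos: [0.5272, 0.1317, 0.3577]
tcp_rot: [[-0.102, 0.995, -0.001], [0.995, 0.102, -0.001], [-0.0, -0.001, -1.0]]
wrist_force: [1.3, -0.0, -0.5]
grip_width: 0.652
grip_force: 0.0
```

Request:
play_rows([
  [0.32,0.038,0,0,0,0],
  [0.32,0.038,0,0,0,0],
  [0.32,0.038,0,0,0,0],
  [0.32,0.038,0,0,0,0],
  [0,0,0,0,0,0],
])

```text
clock: 12.3
tcp_pos: [0.5284, 0.3313, 0.3566]
tcp_rot: [[-0.113, 0.994, -0.002], [0.994, 0.113, 0.002], [0.002, -0.002, -1.0]]
wrist_force: [0.1, -0.3, -1.0]
grip_width: 0.651
grip_force: 0.0
```

Run:
```python
from h import *
np.set_printoptions(precision=4,suppress=True)
p=read_camera("wrist");save(p,"w3.png");print(ctrl.observe()["tcp_pos"])
for n in ["yellow_jar","film_can"]:
    for b in boxes_of(p,n)[:3]:
        r,c=b["location"];x=w(p,r,c);print(n,round(b["confidence"],2),round(r),round(c),x)
        if n[0]=="y": print(np.round(cap(p,r,c,x[2],.005),4))
for r in range(150,400,40): print(r,[float(round(w(p,r,c)[2],3)) if w(p,r,c) is not None else None for c in range(150,500,30)])
```

```text
[0.5292 0.3272 0.3566]
yellow_jar 0.72 220 351 [0.5474 0.345  0.0523]
[   0.5504    0.3418   16.7061    0.0516 1476.    ]
yellow_jar 0.2 478 254 [0.4859 0.037  0.0031]
[  0.4859   0.0371  23.9368   0.0023 691.    ]
150 [0.006, 0.007, 0.006, 0.001, 0.003, 0.004, 0.005, 0.002, 0.001, 0.005, 0.0, 0.0]
190 [0.002, 0.006, 0.006, 0.006, 0.006, 0.007, 0.005, 0.005, 0.003, 0.018, 0.015, 0.015]
230 [0.003, 0.005, 0.003, 0.005, 0.003, 0.005, 0.005, 0.052, 0.002, 0.014, 0.015, 0.029]
270 [0.003, 0.005, 0.005, 0.006, 0.004, 0.006, 0.004, 0.005, 0.003, 0.015, 0.03, 0.015]
310 [0.005, 0.005, 0.007, 0.198, 0.004, 0.004, 0.003, 0.006, 0.177, 0.198, 0.007, 0.006]
350 [0.26, 0.227, 0.227, 0.214, 0.006, 0.006, 0.024, 0.022, 0.007, 0.226, 0.227, 0.26]
390 [0.272, 0.267, 0.267, 0.267, 0.267, 0.267, 0.267, 0.267, 0.267, 0.267, 0.267, 0.267]
```

View pics/w3.png

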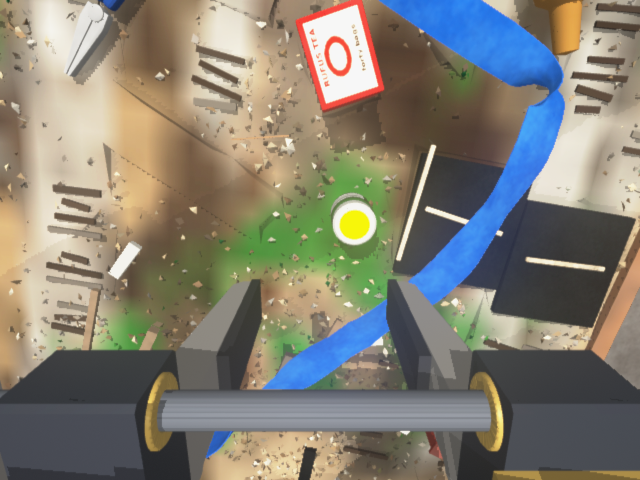

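The yellow jar is at (222,354) with its cap top at z=0.052, so its base is at about 0.007. The black plate starts at column 405, about 42 mm off, and is low. I'll narrow the opening a little and go down.

Run:
```python
from h import *
plan([0.5504,0.3418,0.255],np.radians(6))
```

```text
n 3 dist [ 0.0198  0.0192 -0.1023] dyaw deg 0.15
[0.038, 0.048, 0.227, 0.0, 0.0, -0.0]
[0.038, 0.048, 0.227, 0.0, 0.0, -0.0]
[0.038, 0.048, 0.227, 0.0, 0.0, -0.0]
```

Request:
play_rows([
  [0.038,0.048,0.227,0,0,0],
  [0.038,0.048,0.227,0,0,0],
  [0.038,0.048,0.227,0,0,0],
  [0,0,0,0,0,0],
  [0,0,0,0,0,0],
], grip=0.56)

```text
clock: 12.95
tcp_pos: [0.5509, 0.3405, 0.2561]
tcp_rot: [[-0.1, 0.995, -0.001], [0.995, 0.1, -0.002], [-0.002, -0.001, -1.0]]
wrist_force: [0.2, 0.2, 0.8]
grip_width: 0.56
grip_force: 0.0
```

Run:
```python
from h import *
np.set_printoptions(precision=4,suppress=True)
p=read_camera("wrist")
for n in ["yellow_jar"]:
    for b in boxes_of(p,n)[:2]:
        r,c=b["location"];x=w(p,r,c);print(n,round(b["confidence"],2),round(r),round(c),x)
        q=cap(p,r,c,x[2],.005);print(np.round(q,4))
        if b is boxes_of(p,n)[0] or q[2]<18: plan([q[0],q[1],.215],np.radians(6))
print(ctrl.observe()["tcp_pos"])
```

```text
yellow_jar 0.63 271 321 [0.549  0.3487 0.0519]
[   0.5505    0.3418   16.8648    0.0516 3115.    ]
n 1 dist [-0.0006  0.0001 -0.0435] dyaw deg 0.21
[0.001, -0.004, 0.29, 0.0, 0.0, -0.001]
[0.5511 0.3417 0.2585]
```

Request:
play_rows([
  [0,-0.004,0.14,0,0,0],
  [0,0,0.135,0,0,0],
  [0,0,0,0,0,0],
  [0,0,0,0,0,0],
])

```text
clock: 13.5
tcp_pos: [0.5501, 0.3423, 0.2164]
tcp_rot: [[-0.102, 0.995, 0.001], [0.995, 0.102, 0.001], [0.001, 0.001, -1.0]]
wrist_force: [0.8, -0.2, 0.6]
grip_width: 0.564
grip_force: 0.0
```

Request:
play_rows([
  [0,0,0,0,0,0],
  [0,0,0,0,0,0],
  [0,0,0,0,0,0],
  [0,0,0,0,0,0],
  [0,0,0,0,0,0],
], grip=0.3, grip_force=12)

```text
clock: 14.0
tcp_pos: [0.5502, 0.3426, 0.2162]
tcp_rot: [[-0.102, 0.995, 0.001], [0.995, 0.102, 0.001], [0.001, 0.001, -1.0]]
wrist_force: [-1.3, -0.4, 6.8]
grip_width: 0.37
grip_force: 12.0
```

Request:
play_rows([
  [0,0,-0.1,0,0,0],
  [0,0,-0.3,0,0,0],
  [0,0,-0.3,0,0,0],
  [0,0,0,0,0,0],
])

```text
clock: 14.4
tcp_pos: [0.5519, 0.3429, 0.3273]
tcp_rot: [[-0.102, 0.995, 0.01], [0.995, 0.102, 0.007], [0.006, 0.01, -1.0]]
wrist_force: [0.5, 0.6, -1.5]
grip_width: 0.37
grip_force: 12.0
```

Run:
```python
from h import *
np.set_printoptions(precision=4,suppress=True)
p=read_camera("wrist");s=ctrl.observe();print(s["tcp_pos"],s["grip_width"])
for b in boxes_of(p,"yellow_jar")[:2]:
        r,c=b["location"];x=w(p,r,c);print(round(b["confidence"],2),round(r),round(c),x)
        print(np.round(cap(p,r,c,x[2],.005),4))
plan([0.5285,-0.1519,0.318],np.radians(6))
```

```text
[0.5507 0.3426 0.3242] 0.3686914103619089
0.65 310 322 [0.5524 0.3513 0.1633]
[   0.5526    0.3512   23.978     0.1627 5167.    ]
n 10 dist [-0.0213 -0.4943 -0.0037] dyaw deg 0.13
[-0.326, -0.048, 0.002, 0.0, 0.0, -0.0]
[-0.326, -0.048, 0.002, 0.0, 0.0, -0.0]
[-0.326, -0.048, 0.002, 0.0, 0.0, -0.0]
[-0.326, -0.048, 0.002, 0.0, 0.0, -0.0]
[-0.326, -0.048, 0.002, 0.0, 0.0, -0.0]
[-0.326, -0.048, 0.002, 0.0, 0.0, -0.0]
[-0.326, -0.048, 0.002, 0.0, 0.0, -0.0]
[-0.326, -0.048, 0.002, 0.0, 0.0, -0.0]
[-0.326, -0.048, 0.002, 0.0, 0.0, -0.0]
[-0.326, -0.049, 0.002, 0.0, 0.0, -0.0]
```

Request:
play_rows([
  [-0.326,-0.048,0,0,0,0],
  [-0.326,-0.048,0,0,0,0],
  [-0.326,-0.048,0,0,0,0],
  [-0.326,-0.048,0,0,0,0],
  [-0.326,-0.048,0,0,0,0],
])

```text
clock: 15.0
tcp_pos: [0.5377, 0.0936, 0.3186]
tcp_rot: [[-0.103, 0.995, -0.003], [0.995, 0.103, -0.001], [-0.001, -0.003, -1.0]]
wrist_force: [1.3, -0.5, 0.3]
grip_width: 0.372
grip_force: 12.0
```

Request:
play_rows([
  [-0.326,-0.048,0,0,0,0],
  [-0.326,-0.048,0,0,0,0],
  [-0.326,-0.048,0,0,0,0],
  [-0.326,-0.048,0,0,0,0],
  [-0.32,-0.048,0,0,0,0],
])

```text
clock: 15.5
tcp_pos: [0.5269, -0.1522, 0.3187]
tcp_rot: [[-0.102, 0.995, -0.003], [0.995, 0.102, 0.0], [0.001, -0.003, -1.0]]
wrist_force: [0.7, 0.5, -0.6]
grip_width: 0.369
grip_force: 12.0
```

Request:
play_rows([
  [0,0,0.1,0,0,0],
  [0,0,0,0,0,0],
  [0,0,0,0,0,0],
])

```text
clock: 15.8
tcp_pos: [0.5277, -0.1492, 0.3038]
tcp_rot: [[-0.104, 0.995, -0.003], [0.995, 0.104, 0.001], [0.001, -0.003, -1.0]]
wrist_force: [0.6, 0.5, 0.3]
grip_width: 0.366
grip_force: 12.0
```

Run:
```python
from h import *
np.set_printoptions(precision=4,suppress=True)
p=read_camera("wrist");s=ctrl.observe();print(s["tcp_pos"],s["grip_width"]);save(p,"w4.png")
for n in ["red_jar","plain_jar","yellow_jar"]:
    for b in boxes_of(p,n)[:3]:
        r,c=b["location"];x=w(p,r,c);print(n,round(b["confidence"],2),round(r),round(c),x)
        if x is not None and x[2]>.055:print(np.round(cap(p,r,c,x[2],.005),4))
plan([0.5285,-0.1511,0.265],np.radians(6))
```

```text
[ 0.5281 -0.1489  0.3043] 0.36806320192053776
red_jar 0.83 196 321 [ 0.5218 -0.1097  0.059 ]
[   0.5245   -0.1139   16.6439    0.0586 2456.    ]
red_jar 0.67 22 321 [ 0.5126 -0.0196  0.0591]
[   0.5125   -0.0117   16.5111    0.0586 2201.    ]
plain_jar 0.82 308 478 [ 0.6348 -0.177   0.0442]
plain_jar 0.81 144 179 [ 0.4344 -0.09    0.0442]
plain_jar 0.71 279 144 [ 0.4116 -0.1794  0.0445]
yellow_jar 0.74 308 320 [ 0.5253 -0.141   0.1396]
[   0.5254   -0.1408   23.9826    0.1392 5103.    ]
n 1 dist [ 0.0001 -0.002  -0.0401] dyaw deg -0.01
[-0.013, -0.001, 0.267, 0.0, 0.0, 0.0]
```

View pics/w4.png

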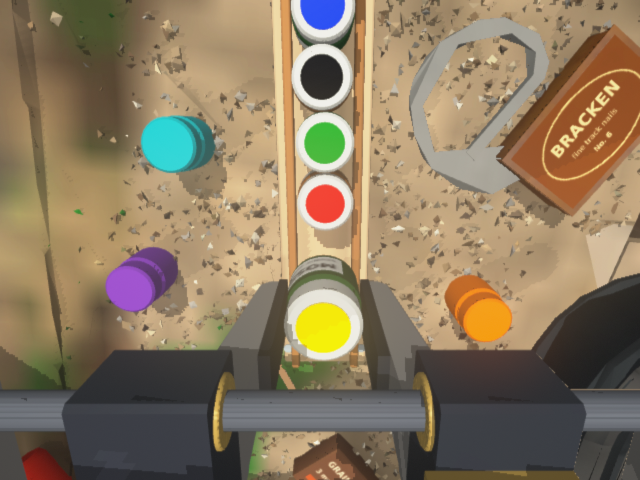

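The held yellow jar is at (325,323), upright and centred in x. The gap lies below it, behind red at (203,325). I'll go lower and check its y from the dab before inserting.

Request:
play_rows([
  [-0.013,0,0.12,0,0,0],
  [0,0,0.1,0,0,0],
  [0,0,0,0,0,0],
  [0,0,0,0,0,0],
])

```text
clock: 16.4
tcp_pos: [0.5282, -0.1522, 0.2718]
tcp_rot: [[-0.103, 0.995, -0.001], [0.995, 0.103, 0.0], [0.0, -0.001, -1.0]]
wrist_force: [1.0, 0.5, -1.2]
grip_width: 0.371
grip_force: 12.0
```

```bash
cat >> h.py <<'E'
def dab(p,z):
    h=cv2.cvtColor(p["pixels"],cv2.COLOR_RGB2HSV);m=cv2.inRange(h,(25,180,150),(35,255,255))
    n,l,st,ce=cv2.connectedComponentsWithStats(m);k=1+np.argmax(st[1:,4]);return onplane(p,ce[k][1],ce[k][0],z),ce[k]
E
python3 - <<'E'
from h import *
np.set_printoptions(precision=4,suppress=True)
p=read_camera("wrist");s=ctrl.observe();print(s["tcp_pos"])
d,px=dab(p,s["tcp_pos"][2]-.1645);print(d,px,w(p,px[1],px[0]))
for b in boxes_of(p,"red_jar")[:1]:
    r,c=b["location"];print(np.round(cap(p,r,c),4))
plan([0.5285,-0.1511,0.222],np.radians(6))
E
```

```text
[ 0.5284 -0.1524  0.2722]
[ 0.5282 -0.1527] [322.827  327.3725] [ 0.5282 -0.1527  0.1074]
[   0.5246   -0.114    16.7445    0.0586 3302.    ]
n 2 dist [ 0.      0.0014 -0.0504] dyaw deg 0.13
[0.005, 0.001, 0.168, 0.0, 0.0, -0.0]
[0.005, 0.001, 0.168, 0.0, 0.0, -0.0]
```

Request:
play_rows([
  [0.005,0,0.1,0,0,0],
  [0,0,0.1,0,0,0],
  [0,0,0.08,0,0,0],
  [0,0,0,0,0,0],
])

```text
clock: 16.9
tcp_pos: [0.5272, -0.1515, 0.2275]
tcp_rot: [[-0.102, 0.995, -0.004], [0.995, 0.102, 0.001], [0.001, -0.004, -1.0]]
wrist_force: [-0.8, -0.7, -0.2]
grip_width: 0.373
grip_force: 12.0
```

Request:
play_rows([
  [0,0,0.02,0,0,0],
  [0,0,0.02,0,0,0],
  [0,0,0,0,0,0],
])

```text
clock: 17.2
tcp_pos: [0.5281, -0.1518, 0.2238]
tcp_rot: [[-0.102, 0.995, 0.0], [0.995, 0.102, -0.0], [-0.0, -0.0, -1.0]]
wrist_force: [-0.8, 0.4, 0.2]
grip_width: 0.372
grip_force: 12.0
```

Request:
play_rows([
  [0,0,0.006,0,0,0],
  [0,0,0,0,0,0],
])

```text
clock: 17.4
tcp_pos: [0.5282, -0.1518, 0.2233]
tcp_rot: [[-0.102, 0.995, 0.001], [0.995, 0.102, -0.0], [-0.0, 0.001, -1.0]]
wrist_force: [-0.3, -0.7, -0.8]
grip_width: 0.37
grip_force: 12.0
```

Request:
play_rows([
  [0,0,0.006,0,0,0],
  [0,0,0,0,0,0],
])

```text
clock: 17.6
tcp_pos: [0.5283, -0.1519, 0.2231]
tcp_rot: [[-0.102, 0.995, 0.001], [0.995, 0.102, 0.0], [0.0, 0.001, -1.0]]
wrist_force: [-2.6, 0.1, 6.4]
grip_width: 0.366
grip_force: 12.0
```

Deck contact: 6 N upward at the expected height. I'll release and rise straight up.

Request:
play_rows([
  [0,0,0,0,0,0],
  [0,0,0,0,0,0],
  [0,0,0,0,0,0],
  [0,0,-0.1,0,0,0],
  [0,0,-0.33,0,0,0],
], grip=0.6)

```text
clock: 18.1
tcp_pos: [0.5267, -0.151, 0.2844]
tcp_rot: [[-0.102, 0.995, -0.009], [0.995, 0.102, 0.001], [0.002, -0.009, -1.0]]
wrist_force: [0.7, 0.5, 0.9]
grip_width: 0.596
grip_force: 0.0
```

Request:
play_rows([
  [0,0,-0.33,0,0,0],
  [0,0,-0.33,0,0,0],
  [0,0,0,0,0,0],
  [0,0,0,0,0,0],
])

```text
clock: 18.5
tcp_pos: [0.5281, -0.1518, 0.3875]
tcp_rot: [[-0.102, 0.995, 0.004], [0.995, 0.102, 0.0], [-0.0, 0.004, -1.0]]
wrist_force: [0.3, 0.1, -0.8]
grip_width: 0.605
grip_force: 0.0
```

Run:
```python
from h import *
np.set_printoptions(precision=4,suppress=True)
p=read_camera("wrist");save(p,"w5.png",(0,400,150,550),1.5)
print(dab(p,.0586))
for n in N[:6]:
    for b in boxes_of(p,n)[:4]:
        r,c=b["location"];x=w(p,r,c)
        if x is not None and x[2]>.053: print(n,round(b["confidence"],2),round(r),round(c),np.round(cap(p,r,c,.0586,.004,.019),4))
```

```text
(array([ 0.5286, -0.1528]), array([322.03  , 226.9345]))
blue_jar 0.63 34 319 [   0.5124   -0.0114   16.6516    0.0586 1862.    ]
blue_jar 0.58 222 321 [   0.5288   -0.1525   16.602     0.0586 1221.    ]
green_jar 0.64 132 321 [   0.5207   -0.0796   16.5858    0.0586 1505.    ]
black_jar 0.88 87 317 [   0.5156   -0.0455   16.6169    0.0586 1664.    ]
plain_jar 0.97 266 321 [   0.5322   -0.19     16.4615    0.0582 1104.    ]
```

View pics/w5.png

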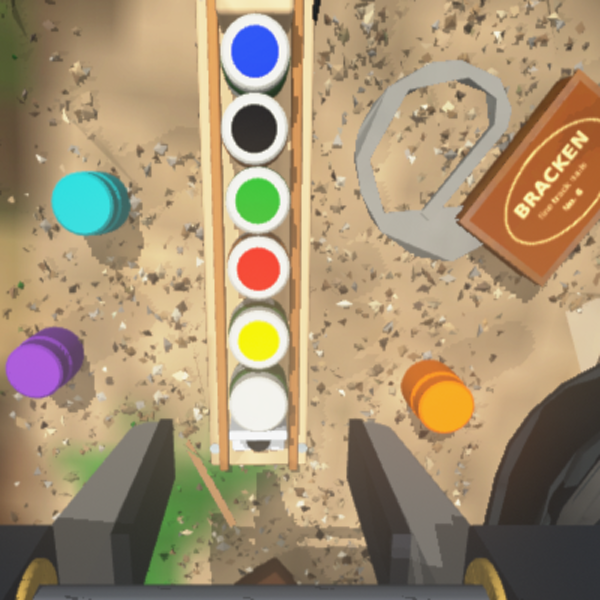

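All six jars stand level in one row, caps at z≈0.0586: blue (50,254), black (128,254), green (200,258), red (269,258), yellow (342,258), plain (402,258). Yellow is 39 mm from red and the gripper is clear.

```bash
python3 -c "
from plant import ctrl; print(ctrl.job_done())"
```

```text
the job is handed in; nothing more can be done
None
```

The yellow jar now stands directly to the right of the red jar, about 39 mm centre to centre, with all six jars level in one row on the deck; both ends were felt at about 5–6 N, and the job is handed in at about 18.6 s of the 64 s allowed, with no verdict returned.

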